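# Lock a power module into its carrying cradle and hold it up

## Robot

A 6-joint arm with a two-finger parallel gripper is mounted at the origin on the work surface. World frame = base frame: x ahead of the robot, y to its left, z up, the work surface at z = 0. Lengths are in m, angles in rad, forces in N, time in s.
With the tool pointing down it reaches from about 0.35 to 0.975 m from the base axis. Payload 4.9 kg.
Tool frame: the origin (TCP) lies at the very end of the fingers, on their centre line; the grasp point (between the pads) lies 19 mm behind it; z points along the fingers, x is the direction in which the jaws open and shut, and the axes are right-handed (so a half turn about z gives the same grasp; the last joint's range is limited). The gripper opens to 85 mm and grips with 20 to 120 N. Pads are 22 mm wide; open, the fingers measure 114 mm over their backs; the gripper's body (76 mm by 85 mm) begins 54 mm behind the grasp point. The pads swing forward as they close: fully open they stand 13 mm farther back than shut.
Start: joints at [-1.321, 0.053, 1.613, -0, 1.476, -0.119], TCP at [0.225, -0.583, 0.231] pointing down, gripper open.
Joint ranges: [-3.01, 3.01], [-1.01, 2.22], [0.06, 2.58], [-1.02, 4.17], [0.09, 2.62], [-3.14, 3.14]. Speed limits (rad/s): [2.57, 2.57, 3.14, 3.14, 3.14, 3.14].

## Interface

Orientations are given as a rotation vector (axis times angle).
In Python, from station import ctrl, get_image, calibration, job gives the robot as it stands.
- The arm moves only by the tool jog_arm, never from a script. Its argument "deltas" is a list of rows, each a list of 3 entries, a list of its own where there are three numbers: the turn, a rotation vector about the tool's x, y, z in degrees, then the shift along the tool's x, y, z in m, then the finger opening in m, from 0 to 0.0854. In form: [[[ax, ay, az], [tx, ty, tz], gripper], ...]. A call has 1 to 12 rows; each row is the pose to reach, as a shift and turn from the pose commanded when the call began, along the tool's axes at that moment; what a row does not reach only later rows make up. A row lasts 1/12 s, in which the tool goes at most 41.7 mm and 7.16 degrees, less where a joint would pass 70% of its speed; a pose out of reach is approached as far as the arm can. A call with a gripper value outside its range is refused whole. The fingers move at their own pace and stop on an object; "squeeze" is the grip in N (left out, the last holds). Time passes only in rows, so rows that repeat a pose let the fingers close. It gives the time, the measured TCP pose, the force and the opening at its end, in the units of the state.
- ctrl.get_obs(): the state, without advancing time (a new reading comes with each control period).
- get_image(name): name is "scene" or "top"; returns the picture (384x512x3 uint8, red, green, blue); there is no depth.
- calibration(name): a dict with "mtx" (3x3 intrinsics, pixels), "origin" and "rotation" of the camera in the world. Camera axes: x right, y up, looking along -z (the intrinsics and any distortion apply to the point x, -y, -z); pixel columns grow to the right and rows downward; lengths in m; the calibration is good to about 2 mm. A picture is of the moment at which its call begins. calibration takes no time and is no camera call.
- job.finish_job(): hands the job in, once; it reports no verdict.
The state is a dict: "t": time; "q": joint angles; "dq": joint speeds; "effort": joint torques, N m; "tool_pos": TCP position; "tool_rot": TCP orientation; "contact_force": force on the tool from outside, world axes, zero at the start; "wrist_torque": the same for the moment, N m; "opening": finger opening in m.
Only numpy, scipy, OpenCV 4.12 (cv2) and the standard library are available. Lean on these libraries where they do the work, as an engineer would, in place of code of your own. Each camera call takes 0.05 s, during which the arm holds its last target.

## Task

Push the half-inserted power module fully home against the end stop of the carrying cradle while it stands on its dock, then swing the cradle's latch bar fully shut across the open end behind the module. Only then lift the cradle straight up by its handle bar until its underside is about 10 cm above the dock, and finish while still holding it there in the gripper, steady and level, clear of everything else. Leave the carton, the mug and the meter where they are.

Things in the scene. Friction and masses are not known exactly. Their poses are not given: they have to be found in the camera images.
- dock: Fixed black plinth, 180 x 140 mm, that the cradle stands on; origin at the centre of its underside on the bench, z up, x and y nearly as the cradle's. Its top is 20 mm above the bench; lips rising to 26 mm surround the cradle's base with 3.5 mm play, so it cannot be pushed off but lifts straight out.
- cradle: Loose grey metal cradle, 0.4 kg. Origin: centre of the underside of its base (150 x 110 x 8 mm); x from the open end (robot's side) to the end stop, z up. The module lies on the floor (z = 8 mm) between side walls (inner faces y = +-37 mm, tops z = 34, x = -55 to 66); end stop face x = 66, top z = 44. Two uprights, 20 mm wide, at x = 4, y = +-39.5 carry the handle bar over the module.
- cradle_handle (a point): Middle of the handle bar above the module: straight black bar along the cradle's y, 84 mm long, 14 mm thick (x), 24 mm tall (z). Point at x = 4, y = 0, z = 112 mm in the cradle; 52 mm free between bar and module. Axes as the cradle's. The loaded, latched cradle's centre of mass is below it, within 10 mm.
- module: Loose aluminium power module, box 120 x 70 x 40 mm (x, y, z), 0.24 to 0.39 kg, fan disc and socket on its -x face. Origin: centre of its underside, axes as the cradle's. Starts 30 to 55 mm short of home, sticking out of the open end; slides along the cradle's +x against a few newtons of friction. Home: its origin at x = +6 mm in the cradle, its -x face at x = -54 mm.
- latch (a joint): Angle (rad) of the steel latch bar about its upright pivot at the +y side of the open end; grows anticlockwise from above. 0: bar points to the cradle's -x (open); 1.571, its stop: lies across the open end to -y, 3 mm behind the homed module (shut); negative: points out to +y. Starts at -0.7 to -0.05. Light friction (0.03 N m) holds it where left. A module not home blocks it.
- latch_pivot (a point): Pivot axis of the latch bar, at x = -62, y = +48, z = 32 mm in the cradle (mid height of the bar). Axes as the cradle's.
- latch_pin (a point): Top of the latch's black upright finger pin, 12 mm in diameter, 47 mm tall, on the bar 85 mm from the pivot axis; 85 mm above the cradle's underside. The bar is 95 mm long from the pivot, 10 mm wide, 12 mm tall, its top 38 mm above the cradle's underside. The point's -x axis points from pivot to pin.
- carton: Bystander: small cardboard carton 80 x 60 x 50 mm; origin at the centre of its underside. Leave alone.
- mug: Bystander: white mug, 76 mm wide, 90 mm tall; origin at the centre of its underside. Leave alone.
- meter: Bystander: black hand-held meter lying flat, 130 x 70 x 38 mm; origin at the centre of its underside. Leave alone.
There are look-alikes about, which are no part of the job. Leave any green or purple look-alike of the module alone.

How it is judged:
On the way, in this order (a step that is already met when the one before it is completed fails the run):
1. the module is home in the cradle (within 4 mm of the end stop) with the cradle on its dock and the latch still open (x of module in the frame of cradle above 0.002 m and z of module in the frame of cradle below 0.012 m and height (world z) of cradle below 0.03 m and value of joint latch below 1.2 rad), for 0.2 s.
2. the latch bar is shut across the open end (above 1.45 rad) behind the module, the cradle still on its dock (value of joint latch above 1.45 rad and x of module in the frame of cradle above 0 m and height (world z) of cradle below 0.03 m), for 0.2 s.
3. the cradle is lifted 7 cm or more off the dock, level (height (world z) of cradle above 0.09 m and angle between cradle's own z axis and vertical below 0.14 rad and contact force between cradle and dock below 0.1 N), for 0.3 s.
At the end, for the whole second after the job is handed in: The gripper holds the cradle by its handle bar (within 55 mm of its middle, over 2 N), underside 7 to 14 cm above the dock top, within 6 cm of straight over it, tilt under 0.14 rad, still, touching no dock or bystander; latch above 1.4 rad, module on the cradle floor within 6 mm of home (all of step 3 and height (world z) of cradle below 0.16 m and horizontal distance between cradle and dock below 0.06 m and linear speed of cradle below 0.03 m/s and angular speed of cradle below 0.2 rad/s and contact force between the fingers and cradle above 2 N and distance between the grasp point and cradle_handle below 0.055 m and contact force between cradle and carton below 0.1 N and contact force between cradle and mug below 0.1 N and contact force between cradle and meter below 0.1 N and value of joint latch above 1.4 rad and x of module in the frame of cradle between 0 and 0.009 m and z of module in the frame of cradle between 0.004 and 0.012 m); the arm keeps its last pose, push and grip.
It fails at once if the cradle is lifted off its dock before the latch is shut (height (world z) of cradle above 0.045 m and value of joint latch below 1.3 rad).
It fails at once if the cradle is tipped by more than 0.4 rad (angle between cradle's own z axis and vertical above 0.4 rad).
It fails at once if the carton, mug or meter is moved by more than 3 cm (distance of any of carton, mug, meter from where it was at the start of the episode above 0.03 m).
It also fails if it takes over 72 s, if anything falls off the work surface, if the arm or the gripper's body presses on something with over 40 N, if the wrist force passes 120 N, or if a joint passes its speed limit or range.

## Working session

There is one attempt and no reset: what is moved stays moved. The work goes in short steps, Python scripts to look and compute and a tool call to move; the robot and the scene stay as the last step left them, time stands still between calls to the robot, and variables do not carry over. Pictures are saved under pics/ and viewed, and the job is handed in when it is done.

Besides the shell and the picture viewer there is one more tool, called after "Emit:" as name(argument=value, ...) on one line, values as JSON. jog_arm: Moves the arm, as the interface text tells. Its arguments: {"type":"object","properties":{"deltas":{"type":"array","items":{"type":"array"}},"squeeze":{"type":"number"}},"required":["deltas"]}

```bash
ls; mkdir -p pics; python3 - <<'E'
from station import ctrl, get_image, calibration, job
import cv2,json
for n in("scene","top"):
    im=get_image(n); cv2.imwrite(f"pics/{n}0.png",im[:,:,::-1])
    c=calibration(n); print(n,{k:(v.tolist() if hasattr(v,'tolist') else v) for k,v in c.items()})
print(ctrl.get_obs())
E
```

```text
pics
scene {'mtx': [[462.9419810714815, 0.0, 258.23905919646893], [0.0, 462.9419810714815, 190.64170417865114], [0.0, 0.0, 1.0]], 'origin': [1.1299995618855514, -0.8375536842045938, 0.7795403446791287], 'rotation': [0.9442871044153305, 0.26808110678140257, 0.4974194403838914]}
top {'mtx': [[355.3960118876059, 0.0, 257.54865460779064], [0.0, 355.3960118876059, 188.01306772899338], [0.0, 0.0, 1.0]], 'origin': [0.43841855128892027, -0.0030031954140413517, 1.2591293356351905], 'rotation': [0.1321762099953751, -0.10419342723233979, -1.567187214556421]}
{'t': 0.1, 'q': array([-1.32099400e+00,  5.32941331e-02,  1.61414576e+00, -4.12817273e-06,
        1.47601674e+00, -1.19010960e-01]), 'dq': array([-0.00097876,  0.00022026, -0.0026389 ,  0.00261792,  0.00209704,
       -0.00086433]), 'effort': array([ 1.49976018e-03, -3.94903457e+01, -3.71363211e+01, -2.96216035e-05,
        3.88654575e-03,  1.82137654e-06]), 'tool_pos': array([ 0.2251706 , -0.58242522,  0.23019045]), 'tool_rot': array([-2.59009674e+00,  1.77575246e+00,  2.20462583e-03]), 'contact_force': array([-0.05986737, -0.62506246,  0.45363644]), 'wrist_torque': array([-0.00700904, -0.03029374, -0.04816981]), 'opening': 0.08539997251472888}
```

View pics/scene0.png

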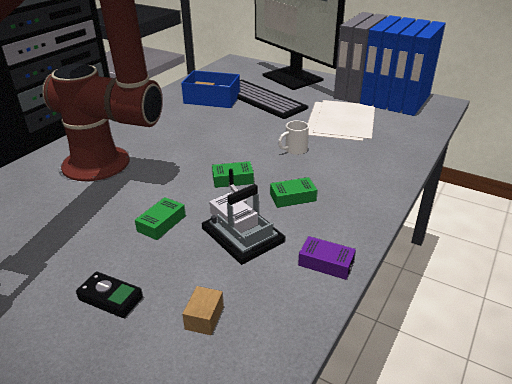

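View pics/top0.png

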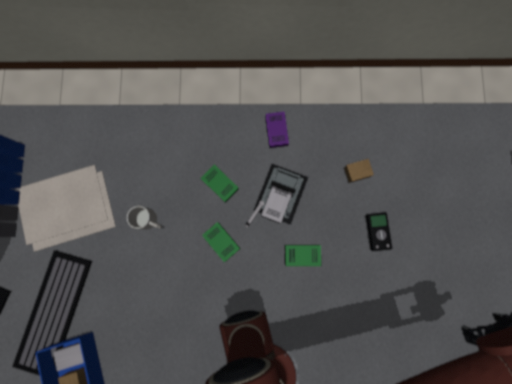

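```bash
python3 - <<'E'
import cv2
im=cv2.imread("pics/top0.png")[150:240,230:330]; cv2.imwrite("pics/top0c.png",cv2.resize(im,None,fx=6,fy=6,interpolation=cv2.INTER_CUBIC))
im=cv2.imread("pics/scene0.png")[160:268,190:300]; cv2.imwrite("pics/scene0c.png",cv2.resize(im,None,fx=5.5,fy=5.5,interpolation=cv2.INTER_CUBIC))
E
```

```text
(no output)
```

View pics/top0c.png

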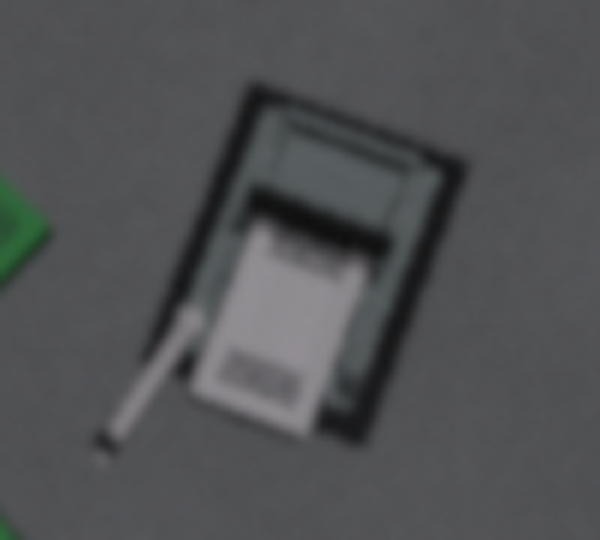

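View pics/scene0c.png

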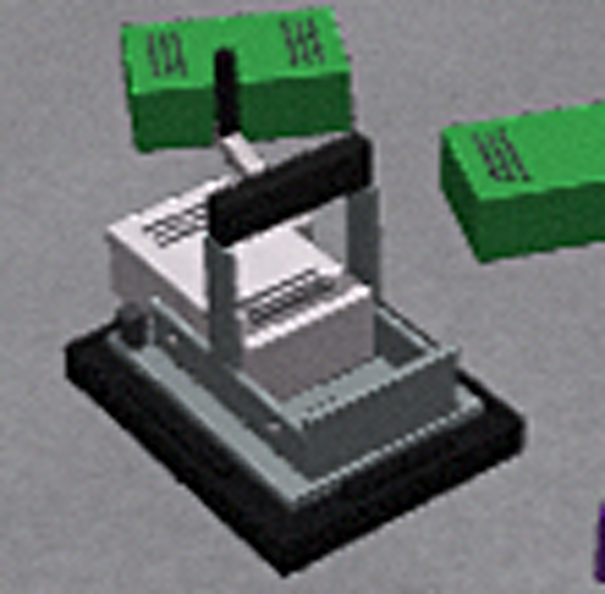

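```bash
cat > h.py <<'E'
import numpy as np, cv2
from scipy.spatial.transform import Rotation as R
from scipy.optimize import least_squares
from station import ctrl, get_image, calibration, job
cal={n:calibration(n) for n in("scene","top")}
def proj(n,p):
    c=cal[n]; pc=(np.atleast_2d(p)-c["origin"])@R.from_rotvec(np.ravel(c["rotation"])).as_matrix()
    m=c["mtx"]; return np.c_[m[0,0]*pc[:,0]/-pc[:,2]+m[0,2], m[1,1]*-pc[:,1]/-pc[:,2]+m[1,2]]
def c2w(P,p):  # cradle pose x,y,yaw
    c,s=np.cos(P[2]),np.sin(P[2]); p=np.atleast_2d(p)
    return np.c_[P[0]+c*p[:,0]-s*p[:,1],P[1]+s*p[:,0]+c*p[:,1],p[:,2]+0.02]
def pinp(q,z=.085,r=.085): return [-.062-r*np.cos(q),.048-r*np.sin(q),z]
def show(n,name,box,f,pts=()):
    im=get_image(n)[:,:,::-1].copy(); x0,y0,x1,y1=box
    o=cv2.resize(im[y0:y1,x0:x1],None,fx=f,fy=f,interpolation=cv2.INTER_CUBIC)
    for p in pts:
        u=(proj(n,p)[0]+.5-[x0,y0])*f; cv2.circle(o,tuple(int(v) for v in u),3,(0,0,255),1)
    cv2.imwrite(f"pics/{name}.png",o)
E
cat > fit.py <<'E'
from h import *
T=lambda u,v:[(u+.5)/6-.5+230,(v+.5)/6-.5+150]
S=lambda u,v:[(u+.5)/5.5-.5+190,(v+.5)/5.5-.5+160]
D=[("d",(.09,.07,.006),"top",T(253,85)),("d",(.09,-.07,.006),"top",T(465,160)),("d",(-.09,-.07,.006),"top",T(362,442)),
("d",(.09,-.07,.006),"scene",S(287,548)),("d",(.09,.07,.006),"scene",S(523,425)),("d",(-.09,-.07,.006),"scene",S(68,350)),
("c",(.075,-.055,.008),"scene",S(293,502)),("c",(.075,.055,.008),"scene",S(485,405)),
("c",(.011,.042,.124),"scene",S(372,142)),("c",(-.003,-.042,.124),"scene",S(208,193)),("c",(.011,-.042,.1),"scene",S(240,245)),("c",(.011,.042,.1),"scene",S(372,185)),
("m",(.06,-.035,.048),"scene",S(240,348)),("m",(.06,.035,.048),"scene",S(375,290)),("m",(-.06,-.035,.048),"scene",S(108,235)),("m",(.06,-.035,.008),"scene",S(243,397)),
("m",(-.06,.035,.048),"top",T(192,390)),("m",(-.06,-.035,.048),"top",T(308,437)),
("p",(.085,.085),"scene",S(225,50)),("p",(.038,.085),"scene",S(230,133)),("p",(.085,.085),"top",T(100,452))]
def res(v,full=False):
    r=[]
    for k,p,n,uv in D:
        P=v[:3]; p=np.array(p,float)
        if k=="d": P=np.r_[v[:2]+v[5:7],v[2]]
        if k=="m": p=p+[v[3],0,0]
        if k=="p": p=np.array(pinp(v[4],*p))
        r.append(proj(n,c2w(P,p))[0]-uv)
    r=np.array(r)
    return r if full else np.r_[r.ravel(),v[5:]/.002]
s=least_squares(res,[.55,-.06,-.3,-.035,-.3,0,0],loss="soft_l1"); v=s.x
print(np.round(v,4)); 
for d,e in zip(D,res(v,True)): print(d[0],d[1],d[2],np.round(e,1))
print("handle",c2w(v,(.004,0,.112)),"pin",c2w(v,pinp(v[4])),"modface",c2w(v,(v[3]-.06,0,.028)))
np.save("v.npy",v)
E
python3 fit.py
```

```text
[ 0.6091 -0.0614 -0.3644 -0.0417 -0.2333  0.0008 -0.001 ]
d (0.09, 0.07, 0.006) top [-0.6 -1.8]
d (0.09, -0.07, 0.006) top [ 1.3 -0.5]
d (-0.09, -0.07, 0.006) top [0.8 0.4]
d (0.09, -0.07, 0.006) scene [-0.4 -1.5]
d (0.09, 0.07, 0.006) scene [ 1.3 -2.6]
d (-0.09, -0.07, 0.006) scene [-1.  -2.2]
c (0.075, -0.055, 0.008) scene [-0.2 -0.1]
c (0.075, 0.055, 0.008) scene [-0.2 -0.5]
c (0.011, 0.042, 0.124) scene [0.5 0.1]
c (-0.003, -0.042, 0.124) scene [-0.9  0.3]
c (0.011, -0.042, 0.1) scene [-2.9  1.7]
c (0.011, 0.042, 0.1) scene [0.6 0.2]
m (0.06, -0.035, 0.048) scene [1.9 0.3]
m (0.06, 0.035, 0.048) scene [-0.3  0.2]
m (-0.06, -0.035, 0.048) scene [-0.6 -1.4]
m (0.06, -0.035, 0.008) scene [1.9 3.8]
m (-0.06, 0.035, 0.048) top [-0.8  0.7]
m (-0.06, -0.035, 0.048) top [-0.6  0.4]
p (0.085, 0.085) scene [0.  0.8]
p (0.038, 0.085) scene [-0.2 -0.1]
p (0.085, 0.085) top [ 0.2 -1.7]
handle [[ 0.61287574 -0.06279544  0.132     ]] pin [[0.49805694 0.05341248 0.105     ]] modface [[ 0.51409887 -0.02511491  0.048     ]]
```

```bash
cat >> h.py <<'E'
def psi(o):
    x=R.from_rotvec(np.ravel(o["tool_rot"])).as_matrix()[:,0]; return np.arctan2(x[1],x[0])
def Rt(ps): 
    x=np.array([np.cos(ps),np.sin(ps),0]); z=np.array([0,0,-1.]); return np.c_[x,np.cross(z,x),z]
def delta(pos,ps,frm=None):
    """frm=(pos,Rot)"""
    o=ctrl.get_obs()
    if frm is None: frm=(np.ravel(o["tool_pos"]),R.from_rotvec(np.ravel(o["tool_rot"])).as_matrix())
    p0,R0=frm
    print("turn",np.round(np.degrees(R.from_matrix(R0.T@Rt(ps)).as_rotvec()),2),"shift",np.round(R0.T@(np.array(pos)-p0),4))
def st():
    o=ctrl.get_obs(); print("t",round(float(o["t"]),2),"q",np.round(o["q"],2),"p",np.round(o["tool_pos"],4),"psi",round(psi(o),3),"F",np.round(o["contact_force"],1),"op",round(float(o["opening"]),4))
E
python3 - <<'E'
from h import *
st(); v=np.load("v.npy")
print("yaw",v[2])
p=c2w(v,(v[3]-.06-.05,0,0))[0]; p[2]=.042; print(p)
for z in(.23,.042):
  p[2]=z
  for ps in (v[2],v[2]-np.pi): delta(p,ps)
E
```

```text
t 0.1 q [-1.32  0.05  1.61 -0.    1.48 -0.12] p [ 0.2252 -0.5824  0.2302] psi -1.202 F [-0.1 -0.6  0.5] op 0.0854
yaw -0.3644319142709099
[ 0.46738255 -0.00729398  0.042     ]
turn [ -0.06   0.09 -47.99] shift [-0.4491 -0.4333  0.0011]
turn [1.2000e-01 7.0000e-02 1.3201e+02] shift [-0.4491 -0.4333  0.0011]
turn [ -0.06   0.09 -47.99] shift [-0.4488 -0.4332  0.1891]
turn [1.2000e-01 7.0000e-02 1.3201e+02] shift [-0.4488 -0.4332  0.1891]
```

Emit:
jog_arm(deltas=[[[0,0,-4],[-0.037,-0.036,0],0],[[0,0,-8],[-0.074,-0.072,0],0],[[0,0,-12],[-0.111,-0.107,0],0],[[0,0,-16],[-0.148,-0.143,0],0],[[0,0,-20],[-0.185,-0.179,0],0],[[0,0,-24],[-0.222,-0.215,0],0],[[0,0,-28],[-0.259,-0.25,0],0],[[0,0,-32],[-0.296,-0.286,0],0],[[0,0,-36],[-0.333,-0.322,0],0],[[0,0,-40],[-0.37,-0.357,0],0],[[0,0,-44],[-0.407,-0.393,0],0],[[0,0,-48],[-0.449,-0.433,0],0]], squeeze=20)

```text
t: 1.1
tool_pos: [0.4196, -0.1202, 0.2311]
tool_rot: [3.09, -0.564, 0.001]
contact_force: [0.0, -0.3, 0.1]
opening: -0.0002
```

```bash
python3 - <<'E'
from h import *
st(); v=np.load("v.npy")
p=c2w(v,(v[3]-.06-.05,0,0))[0]; p[2]=.042; delta(p,v[2])
E
```

```text
t 1.1 q [-0.45 -0.43  2.03  0.    1.54 -0.09] p [ 0.4196 -0.1202  0.2311] psi -0.361 F [ 0.  -0.3  0.1] op -0.0002
turn [ 0.   -0.02  0.19] shift [ 0.0048 -0.1225  0.1891]
```

Emit:
jog_arm(deltas=[[[0,0,0],[0.002,-0.04,0],0],[[0,0,0],[0.004,-0.08,0],0],[[0,0,0],[0.005,-0.122,0],0],[[0,0,0],[0.005,-0.122,0.03],0],[[0,0,0],[0.005,-0.122,0.06],0],[[0,0,0],[0.005,-0.122,0.09],0],[[0,0,0],[0.005,-0.122,0.11],0],[[0,0,0],[0.005,-0.122,0.12],0],[[0,0,0],[0.005,-0.122,0.12],0],[[0,0,0],[0.005,-0.122,0.12],0]])

```text
t: 1.93
tool_pos: [0.4677, -0.0101, 0.1115]
tool_rot: [-3.09, 0.569, 0.001]
contact_force: [-0.2, 0.0, 0.1]
opening: 0.0
```

```bash
python3 - <<'E'
from h import *
st(); v=np.load("v.npy")
p=c2w(v,(v[3]-.06-.05,0,0))[0]; p[2]=.042; delta(p,v[2])
show("top","t1",(200,140,340,245),5.5); show("scene","s1",(150,100,310,270),3.5)
E
```

```text
t 1.93 q [-0.18 -0.23  2.08  0.    1.29  0.18] p [ 0.4677 -0.0101  0.1115] psi -0.364 F [-0.2  0.   0.1] op 0.0
turn [0.   0.02 0.  ] shift [-0.0013 -0.0025  0.0695]
```

View pics/s1.png

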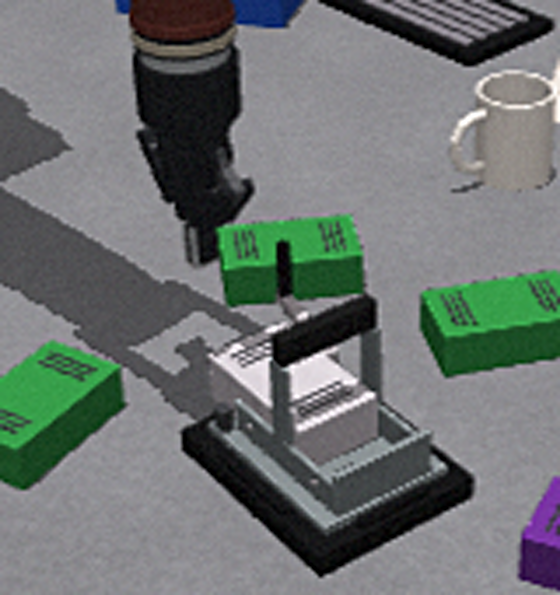

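View pics/t1.png

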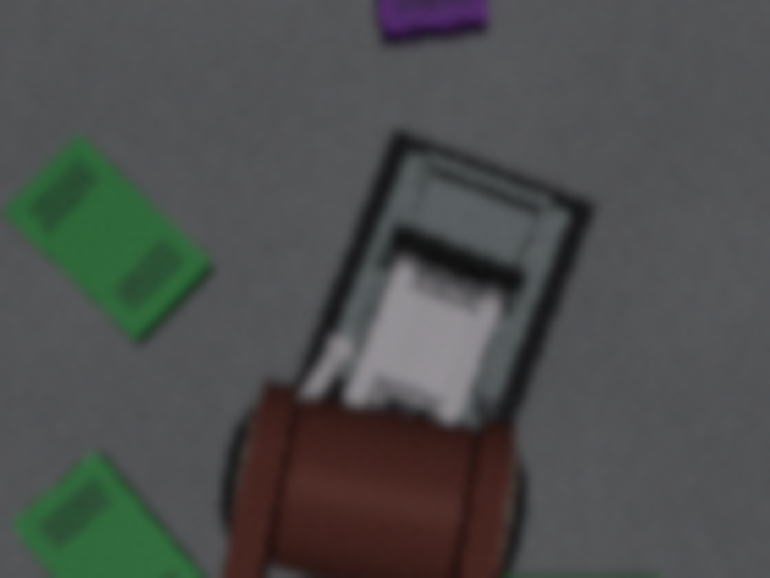

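Emit:
jog_arm(deltas=[[[0,0,0],[-0.001,-0.002,0.02],0],[[0,0,0],[-0.001,-0.002,0.04],0],[[0,0,0],[-0.001,-0.002,0.06],0],[[0,0,0],[-0.001,-0.002,0.07],0],[[0,0,0],[0.01,-0.002,0.07],0],[[0,0,0],[0.02,-0.002,0.07],0],[[0,0,0],[0.028,-0.002,0.07],0],[[0,0,0],[0.034,-0.002,0.07],0],[[0,0,0],[0.039,-0.002,0.07],0],[[0,0,0],[0.044,-0.002,0.07],0],[[0,0,0],[0.049,-0.002,0.07],0],[[0,0,0],[0.054,-0.002,0.07],0]])

```text
t: 3.03
tool_pos: [0.519, -0.0274, 0.0414]
tool_rot: [-3.09, 0.569, 0.001]
contact_force: [-2.0, 1.3, 1.6]
opening: 0.0002
```

```bash
python3 - <<'E'
from h import *
st(); v=np.load("v.npy")
o=ctrl.get_obs(); c,s=np.cos(v[2]),np.sin(v[2]); d=o["tool_pos"][:2]-v[:2]; print("cradle xy",c*d[0]+s*d[1],-s*d[0]+c*d[1])
show("scene","s2",(150,100,310,270),3.5)
E
```

```text
t 3.03 q [-0.2   0.    2.    0.    1.14  0.17] p [ 0.519  -0.0274  0.0414] psi -0.364 F [-2.   1.3  1.6] op 0.0002
cradle xy -0.09628639004213378 -0.00039854101657246094
```

View pics/s2.png

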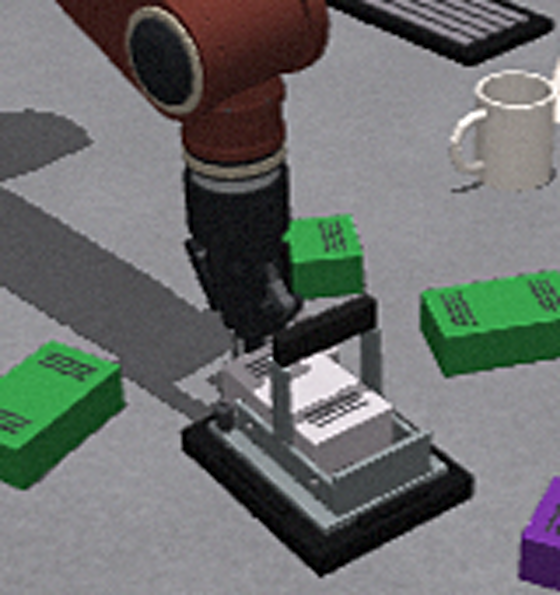

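Emit:
jog_arm(deltas=[[[0,0,0],[0.004,0,0],0],[[0,0,0],[0.008,0,0],0],[[0,0,0],[0.012,0,0],0],[[0,0,0],[0.016,0,0],0],[[0,0,0],[0.02,0,0],0],[[0,0,0],[0.023,0,0],0],[[0,0,0],[0.023,0,0],0],[[0,0,0],[0.023,0,0],0]])

```text
t: 3.75
tool_pos: [0.5409, -0.0358, 0.0414]
tool_rot: [3.089, -0.569, 0.002]
contact_force: [-0.2, 0.4, -0.0]
opening: -0.0001
```

```bash
cat >> h.py <<'E'
def cx():
    v=np.load("v.npy"); o=ctrl.get_obs(); c,s=np.cos(v[2]),np.sin(v[2]); d=o["tool_pos"][:2]-v[:2]; print("cradle xy",np.round([c*d[0]+s*d[1],-s*d[0]+c*d[1]],4))
E
python3 - <<'E'
from h import *
st(); cx()
show("scene","s3",(190,150,300,270),5); show("top","t3",(230,140,340,240),5)
E
```

```text
t 3.75 q [-0.2   0.05  1.95 -0.    1.14  0.16] p [ 0.5409 -0.0358  0.0414] psi -0.364 F [-0.2  0.4 -0. ] op -0.0001
cradle xy [-0.0728 -0.0005]
```

View pics/s3.png

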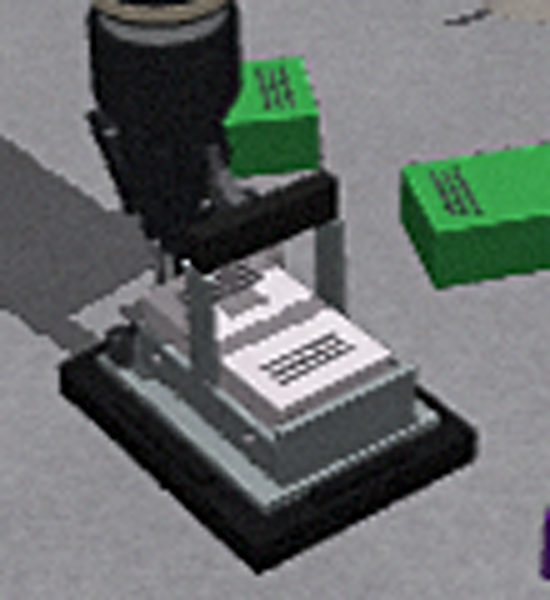

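View pics/t3.png

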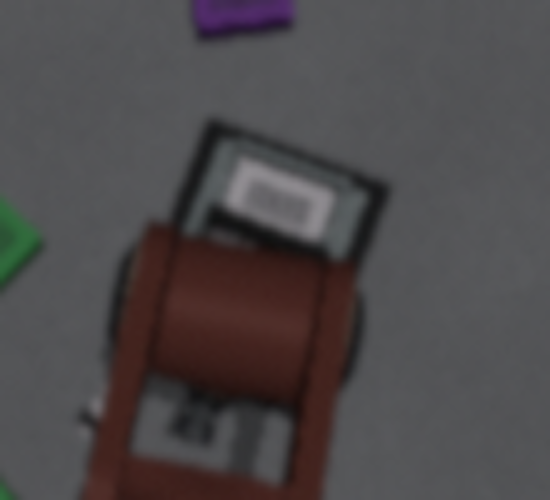

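Emit:
jog_arm(deltas=[[[0,0,0],[0.001,0,0],0],[[0,0,0],[0.002,0,0],0],[[0,0,0],[0.003,0,0],0],[[0,0,0],[0.004,0,0],0],[[0,0,0],[0.004,0,0],0]])

```text
t: 4.27
tool_pos: [0.5442, -0.037, 0.0413]
tool_rot: [-3.09, 0.569, -0.0]
contact_force: [-1.9, 1.1, 1.0]
opening: -0.0
```

```bash
python3 -c "
from h import *
st(); cx()"
```

```text
t 4.27 q [-0.2   0.06  1.94  0.    1.14  0.16] p [ 0.5442 -0.037   0.0413] psi -0.364 F [-1.9  1.1  1. ] op -0.0
cradle xy [-0.0694 -0.0004]
```

Emit:
jog_arm(deltas=[[[0,0,0],[0.001,0,0],0],[[0,0,0],[0.002,0,0],0],[[0,0,0],[0.003,0,0],0],[[0,0,0],[0.003,0,0],0]])

```text
t: 4.6
tool_pos: [0.5466, -0.038, 0.0412]
tool_rot: [-3.089, 0.569, 0.002]
contact_force: [-5.0, 1.7, 3.3]
opening: -0.0002
```

```bash
python3 -c "
from h import *
st(); cx()"
```

```text
t 4.6 q [-0.21  0.07  1.93  0.    1.14  0.16] p [ 0.5466 -0.038   0.0412] psi -0.364 F [-5.   1.7  3.3] op -0.0002
cradle xy [-0.0668 -0.0004]
```

Emit:
jog_arm(deltas=[[[0,0,0],[0.001,0,0],0],[[0,0,0],[0.002,0,0],0],[[0,0,0],[0.002,0,0],0],[[0,0,0],[0.002,0,0],0]])

```text
t: 4.93
tool_pos: [0.5485, -0.0386, 0.0412]
tool_rot: [-3.09, 0.569, 0.001]
contact_force: [-4.8, 1.5, 2.7]
opening: 0.0002
```

```bash
python3 -c "
from h import *
st(); cx()"
```

```text
t 4.93 q [-0.21  0.07  1.93  0.    1.14  0.16] p [ 0.5485 -0.0386  0.0412] psi -0.364 F [-4.8  1.5  2.7] op 0.0002
cradle xy [-0.0648 -0.0004]
```

Emit:
jog_arm(deltas=[[[0,0,0],[0.001,0,0],0],[[0,0,0],[0.002,0,0],0],[[0,0,0],[0.002,0,0],0],[[0,0,0],[0.002,0,0],0]])

```text
t: 5.27
tool_pos: [0.5488, -0.0388, 0.0412]
tool_rot: [-3.089, 0.569, 0.008]
contact_force: [-11.4, 4.3, 7.6]
opening: 0.0002
```

```bash
python3 -c "
from h import *
st(); cx()
show('scene','s4',(190,150,300,270),5); show('top','t4',(230,140,340,240),5)"
```

```text
t 5.27 q [-0.21  0.08  1.93  0.    1.14  0.16] p [ 0.5488 -0.0388  0.0412] psi -0.364 F [-11.4   4.3   7.6] op 0.0002
cradle xy [-0.0644 -0.0004]
```

View pics/s4.png

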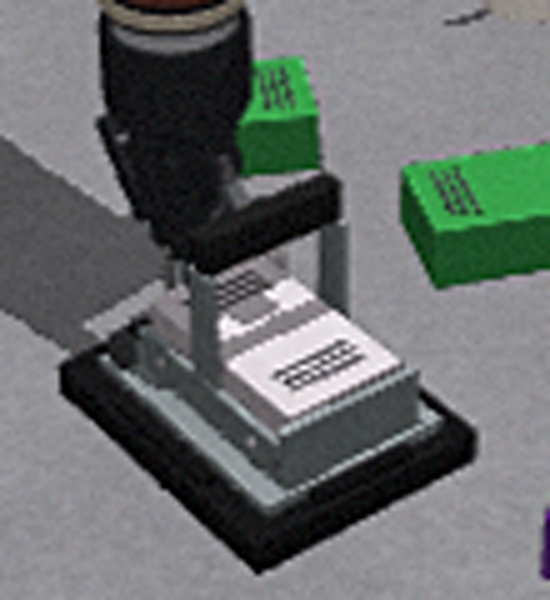

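View pics/t4.png

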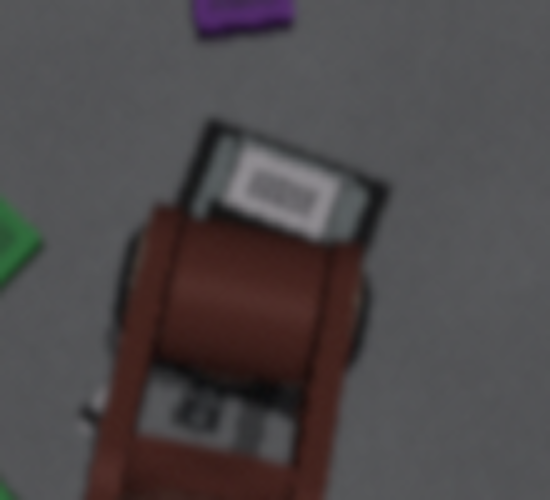

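Emit:
jog_arm(deltas=[[[0,0,0],[0.001,0,0],0],[[0,0,0],[0.001,0,0],0],[[0,0,0],[0.001,0,0],0],[[0,0,0],[0.001,0,0],0]])

```text
t: 5.7
tool_pos: [0.5488, -0.0388, 0.0411]
tool_rot: [-3.089, 0.568, 0.012]
contact_force: [-14.8, 4.4, 11.1]
opening: 0.0002
```

```bash
python3 -c "
from h import *
st(); cx()"
```

```text
t 5.7 q [-0.21  0.08  1.92  0.    1.15  0.16] p [ 0.5488 -0.0388  0.0411] psi -0.364 F [-14.8   4.4  11.1] op 0.0002
cradle xy [-0.0645 -0.0004]
```

Solid stop. Back off (−x in tool), rise, and look.

Emit:
jog_arm(deltas=[[[0,0,0],[-0.01,0,0],0],[[0,0,0],[-0.025,0,0],0],[[0,0,0],[-0.05,0,-0.01],0],[[0,0,0],[-0.07,0,-0.04],0],[[0,0,0],[-0.09,0,-0.07],0],[[0,0,0],[-0.11,0,-0.1],0],[[0,0,0],[-0.12,0.03,-0.13],0],[[0,0,0],[-0.13,0.06,-0.14],0],[[0,0,0],[-0.13,0.09,-0.14],0],[[0,0,0],[-0.13,0.12,-0.14],0],[[0,0,0],[-0.13,0.12,-0.14],0]])

```text
t: 6.62
tool_pos: [0.3869, -0.1096, 0.1823]
tool_rot: [3.084, -0.577, 0.007]
contact_force: [0.0, -0.1, 0.0]
opening: 0.0001
```

```bash
python3 -c "
from h import *
st(); cx()
show('scene','s5',(190,160,300,268),5.5); show('top','t5',(230,150,330,240),6)"
```

```text
t 6.62 q [-0.46 -0.5   2.16 -0.    1.48 -0.09] p [ 0.3869 -0.1096  0.1823] psi -0.37 F [ 0.  -0.1  0. ] op 0.0001
cradle xy [-0.1905 -0.1243]
```

View pics/s5.png

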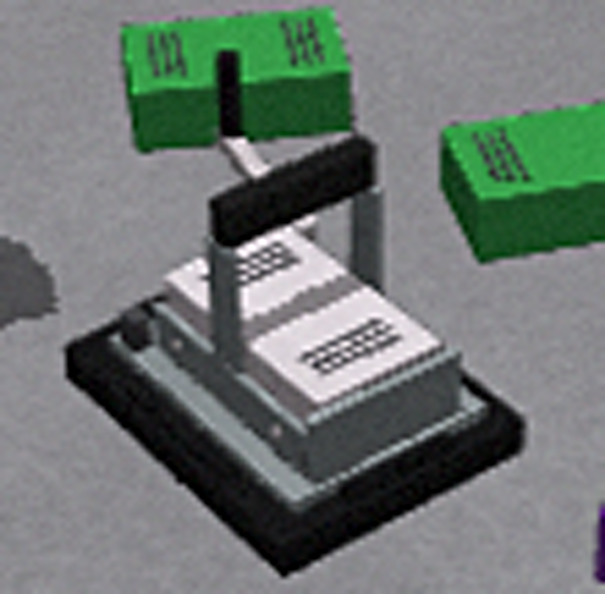

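View pics/t5.png

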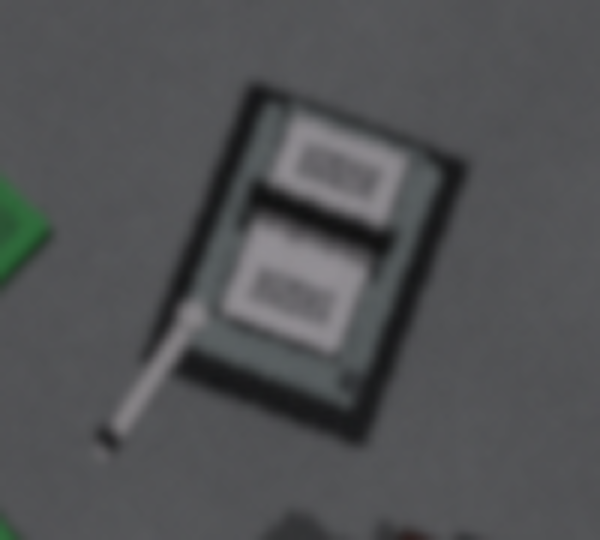

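```bash
sed -e 's/T(192,390)/T(225,310)/; s/T(308,437)/T(333,354)/; s/S(240,348)/S(308,415)/; s/S(375,290)/S(443,350)/; s/S(225,50)/S(228,52)/; s/S(230,133)/S(234,135)/; s/S(372,142)/S(374,142)/; s/S(208,193)/S(211,195)/;s/S(372,185)/S(374,186)/;s/S(293,502)/S(295,503)/;s/S(485,405)/S(487,406)/;s/T(100,452)/T(102,450)/;s/("c",(.011,-.042,.1),"scene",S(240,245)),//;s/,("m",(-.06,-.035,.048),"scene",S(108,235)),("m",(.06,-.035,.008),"scene",S(243,397))//' fit.py > fit2.py; python3 fit2.py
```

```text
[ 6.102e-01 -6.240e-02 -3.712e-01  8.400e-03 -2.336e-01  5.000e-04
 -4.000e-04]
d (0.09, 0.07, 0.006) top [-0.2 -2.1]
d (0.09, -0.07, 0.006) top [ 1.6 -0.6]
d (-0.09, -0.07, 0.006) top [0.8 0.3]
d (0.09, -0.07, 0.006) scene [-0.6 -1.2]
d (0.09, 0.07, 0.006) scene [ 1.4 -2.2]
d (-0.09, -0.07, 0.006) scene [-0.8 -2.2]
c (0.075, -0.055, 0.008) scene [-0.7  0.2]
c (0.075, 0.055, 0.008) scene [-0.5 -0.2]
c (0.011, 0.042, 0.124) scene [0.4 0.5]
c (-0.003, -0.042, 0.124) scene [-1.4  0.3]
c (0.011, 0.042, 0.1) scene [0.4 0.4]
m (0.06, -0.035, 0.048) scene [ 1.7 -1.3]
m (0.06, 0.035, 0.048) scene [-0.1 -0.6]
m (-0.06, 0.035, 0.048) top [-0.8 -0.3]
m (-0.06, -0.035, 0.048) top [ 0.7 -0.1]
p (0.085, 0.085) scene [0.  0.7]
p (0.038, 0.085) scene [-0.5 -0.3]
p (0.085, 0.085) top [-0.  -1.9]
handle [[ 0.61392327 -0.06387735  0.132     ]] pin [[0.49991031 0.0531267  0.105     ]] modface [[ 0.56215182 -0.04372292  0.048     ]]
```

```bash
python3 -c "
from h import *
v=np.load('v.npy'); p=c2w(v,pinp(v[4]))[0]; p[2]=.18; delta(p,v[2]+v[4]-np.pi/2)"
```

```text
turn [-1.3000e-01 -1.0000e-01  1.0362e+02] shift [ 0.0475 -0.1894  0.0017]
```

Emit:
jog_arm(deltas=[[[0,0,6.9],[0.004,-0.016,0],0.03],[[0,0,13.8],[0.008,-0.032,0],0.03],[[0,0,20.7],[0.012,-0.047,0],0.03],[[0,0,27.6],[0.016,-0.063,0],0.03],[[0,0,34.5],[0.02,-0.079,0],0.03],[[0,0,41.4],[0.024,-0.095,0],0.03],[[0,0,48.4],[0.028,-0.111,0],0.03],[[0,0,55.3],[0.032,-0.127,0],0.03],[[0,0,62.2],[0.036,-0.143,0],0.03],[[0,0,69],[0.04,-0.158,0],0.03],[[0,0,76],[0.044,-0.174,0],0.03],[[0,0,83],[0.047,-0.189,0],0.03]])

```text
t: 7.72
tool_pos: [0.4993, 0.0565, 0.1808]
tool_rot: [-1.932, 2.477, -0.0]
contact_force: [-1.6, -0.4, 0.4]
opening: 0.03
```

```bash
python3 -c "
from h import *
st()
v=np.load('v.npy'); p=c2w(v,pinp(v[4]))[0]; p[2]=.15; delta(p,v[2]+v[4]-np.pi/2)"
```

```text
t 7.72 q [-0.04 -0.21  1.95  0.    1.41  1.78] p [0.4993 0.0565 0.1808] psi -1.817 F [-1.6 -0.4  0.4] op 0.03
turn [-2.000e-02  3.000e-02  2.056e+01] shift [ 0.0032 -0.0014  0.0308]
```

Emit:
jog_arm(deltas=[[[0,0,7],[0.001,0,0],0.03],[[0,0,14],[0.002,-0.001,0],0.03],[[0,0,20.6],[0.003,-0.001,0.01],0.03],[[0,0,20.6],[0.003,-0.001,0.02],0.03],[[0,0,20.6],[0.003,-0.001,0.03],0.03],[[0,0,20.6],[0.003,-0.001,0.04],0.03],[[0,0,20.6],[0.003,-0.001,0.05],0.03],[[0,0,20.6],[0.003,-0.001,0.06],0.03],[[0,0,20.6],[0.003,-0.001,0.06],0.03]])

```text
t: 8.47
tool_pos: [0.497, 0.0512, 0.1182]
tool_rot: [1.462, -2.776, -0.004]
contact_force: [-0.8, 1.0, -0.0]
opening: 0.0299
```

```bash
python3 -c "
from h import *
st()
v=np.load('v.npy'); p=c2w(v,pinp(v[4]))[0]; p[2]=.08; delta(p,v[2]+v[4]-np.pi/2)
show('scene','s6',(170,100,300,240),4)
show('top','t6',(200,150,320,260),5)"
```

```text
t 8.47 q [-0.05 -0.15  2.    0.    1.29  2.13] p [0.497  0.0512 0.1182] psi -2.172 F [-0.8  1.  -0. ] op 0.0299
turn [ 0.24 -0.14  0.22] shift [-0.0033 -0.0014  0.0381]
```

View pics/s6.png

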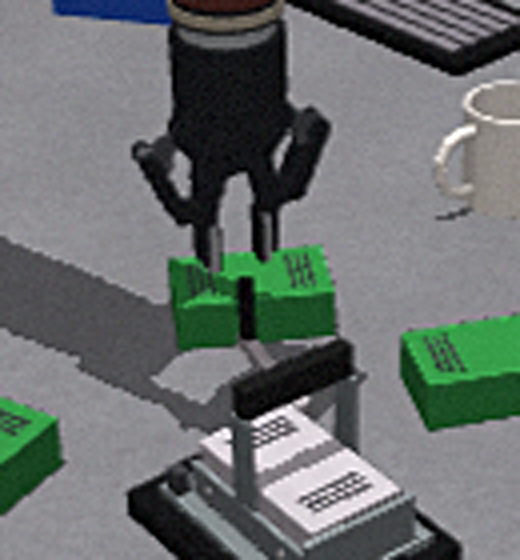

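View pics/t6.png

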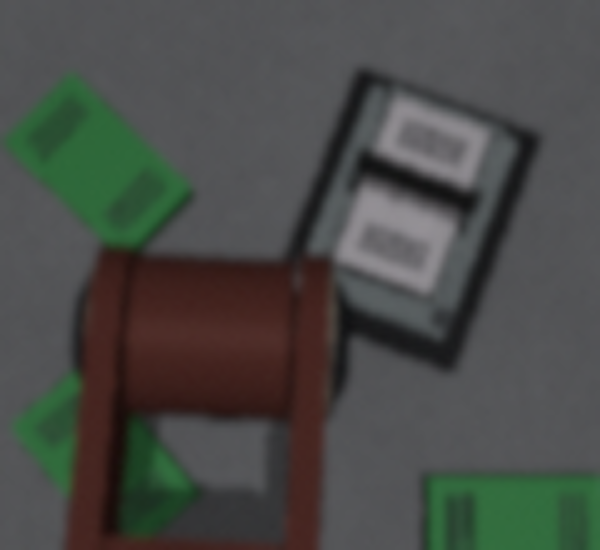

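```bash
python3 -c "
from h import *
o=ctrl.get_obs(); p0=np.ravel(o['tool_pos']); ps=psi(o); x=np.array([np.cos(ps),np.sin(ps),0])
def uv(a,z): return (proj('scene',p0+a*x+[0,0,z])[0]-[170,100]+.5)*4
for t in [(330,115),(325,150),(290,205),(275,250),(265,262),(212,272),(195,250),(135,150),(170,205),(288,60),(172,60)]:
    s=least_squares(lambda w:uv(*w)-t,[0,.05]).x; print(t,np.round(s*1000,0))
"
```

```text
(330, 115) [-67.  98.]
(325, 150) [-63.  72.]
(290, 205) [-37.  36.]
(275, 250) [-25.   4.]
(265, 262) [-17.  -4.]
(212, 272) [22. -2.]
(195, 250) [33. 18.]
(135, 150) [ 69. 102.]
(170, 205) [48. 57.]
(288, 60) [-38. 144.]
(172, 60) [ 40. 159.]
```

Emit:
jog_arm(deltas=[[[0,0,0],[-0.003,-0.001,0.005],0.03],[[0,0,0],[-0.003,-0.001,0.01],0.03],[[0,0,0],[-0.003,-0.001,0.02],0.03],[[0,0,0],[-0.003,-0.001,0.03],0.03],[[0,0,0],[-0.003,-0.001,0.03],0.03],[[0,0,0],[-0.003,-0.001,0.03],0.021],[[0,0,0],[-0.003,-0.001,0.03],0.021],[[0,0,0],[-0.003,-0.001,0.03],0.021]])

```text
t: 9.23
tool_pos: [0.5017, 0.0529, 0.0917]
tool_rot: [-1.463, 2.779, -0.0]
contact_force: [0.2, 0.9, 0.2]
opening: 0.0209
```

```bash
python3 -c "
from h import *
st()
v=np.load('v.npy'); p=c2w(v,pinp(v[4]))[0]; p[2]=.088; delta(p,v[2]+v[4]-np.pi/2)
show('scene','s7',(200,140,280,220),7)
R0=R.from_rotvec(np.ravel(ctrl.get_obs()['tool_rot'])).as_matrix(); frm=(p,Rt(v[2]+v[4]-np.pi/2))
for k in range(1,25):
  q=v[4]+(1.571+.08-v[4])*k/24; p=c2w(v,pinp(q))[0]; p[2]=.088; delta(p,v[2]+q-np.pi/2-np.pi/4*k/24,frm)
"
```

```text
t 9.23 q [-0.04 -0.11  2.01  0.    1.24  2.13] p [0.5017 0.0529 0.0917] psi -2.172 F [0.2 0.9 0.2] op 0.0209
turn [-0.03  0.02  0.18] shift [0.0008 0.0016 0.0037]
turn [ 0.    0.   -2.62] shift [ 0.0067 -0.0003  0.    ]
turn [ 0.    0.   -5.25] shift [ 0.0133 -0.001   0.    ]
turn [ 0.    0.   -7.87] shift [ 0.0198 -0.0023  0.    ]
turn [  0.    0.  -10.5] shift [ 0.0263 -0.0042  0.    ]
turn [  0.     0.   -13.12] shift [ 0.0325 -0.0065  0.    ]
turn [  0.     0.   -15.74] shift [ 0.0386 -0.0093  0.    ]
turn [  0.     0.   -18.37] shift [ 0.0444 -0.0125  0.    ]
turn [  0.     0.   -20.99] shift [ 0.05   -0.0162  0.    ]
turn [  0.     0.   -23.62] shift [ 0.0552 -0.0204  0.    ]
turn [  0.     0.   -26.24] shift [ 0.0601 -0.0249  0.    ]
turn [  0.     0.   -28.86] shift [ 0.0646 -0.0298  0.    ]
turn [  0.     0.   -31.49] shift [ 0.0688 -0.035   0.    ]
turn [  0.     0.   -34.11] shift [ 0.0725 -0.0406  0.    ]
turn [  0.     0.   -36.74] shift [ 0.0757 -0.0464  0.    ]
turn [  0.     0.   -39.36] shift [ 0.0785 -0.0525  0.    ]
turn [  0.     0.   -41.98] shift [ 0.0808 -0.0587  0.    ]
turn [  0.     0.   -44.61] shift [ 0.0826 -0.0651  0.    ]
turn [  0.     0.   -47.23] shift [ 0.0839 -0.0717  0.    ]
turn [  0.     0.   -49.86] shift [ 0.0847 -0.0783  0.    ]
turn [  0.     0.   -52.48] shift [ 0.085 -0.085  0.   ]
turn [  0.    0.  -55.1] shift [ 0.0847 -0.0916  0.    ]
turn [  0.     0.   -57.73] shift [ 0.084  -0.0983  0.    ]
turn [  0.     0.   -60.35] shift [ 0.0827 -0.1048  0.    ]
turn [  0.     0.   -62.98] shift [ 0.0809 -0.1112  0.    ]
```

View pics/s7.png

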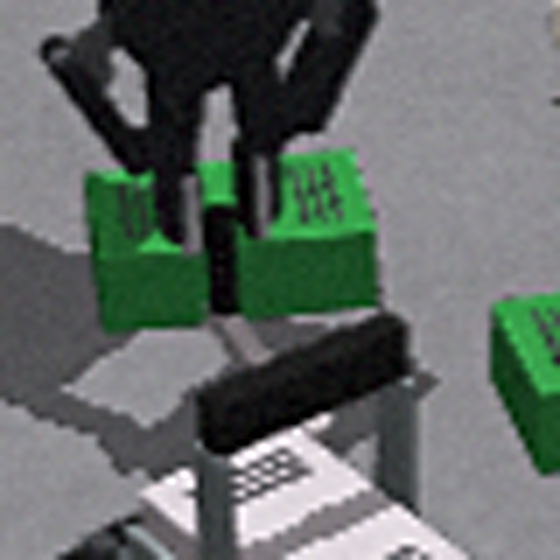

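Emit:
jog_arm(deltas=[[[0,0,0],[0.001,0.0015,0.005],0.021],[[0,0,-2.6],[0.007,0.001,0.006],0.021],[[0,0,-5.2],[0.0143,0.0005,0.006],0.021],[[0,0,-7.9],[0.0208,-0.0008,0.006],0.021],[[0,0,-10.5],[0.0273,-0.0027,0.006],0.021],[[0,0,-13.1],[0.0335,-0.005,0.006],0.021],[[0,0,-15.7],[0.0396,-0.0078,0.006],0.021],[[0,0,-18.4],[0.0454,-0.011,0.006],0.021],[[0,0,-21],[0.051,-0.0147,0.006],0.021],[[0,0,-23.6],[0.0562,-0.0189,0.006],0.021],[[0,0,-26.2],[0.0611,-0.0234,0.006],0.021],[[0,0,-26.2],[0.0611,-0.0234,0.006],0.021]])

```text
t: 10.28
tool_pos: [0.4861, -0.0114, 0.0853]
tool_rot: [-2.055, 2.376, -0.001]
contact_force: [-1.2, -0.1, 0.0]
opening: 0.0211
```

```bash
python3 -c "
from h import *
st(); cx()
show('scene','s8',(190,130,300,240),5)
v=np.load('v.npy')
for k in range(11,25):
  q=v[4]+(1.571+.08-v[4])*k/24; p=c2w(v,pinp(q))[0]; p[2]=.086; delta(p,v[2]+q-np.pi/2-np.pi/4*k/24)
"
```

```text
t 10.28 q [-0.18 -0.15  2.06 -0.    1.23  1.54] p [ 0.4861 -0.0114  0.0853] psi -1.715 F [-1.2 -0.1  0. ] op 0.0211
cradle xy [-0.1341  0.0025]
turn [-0.01  0.   -2.59] shift [ 0.0057 -0.0025 -0.0007]
turn [-0.01  0.   -5.21] shift [ 0.0117 -0.0053 -0.0007]
turn [-0.01  0.   -7.84] shift [ 0.0175 -0.0087 -0.0007]
turn [-1.000e-02  0.000e+00 -1.046e+01] shift [ 0.023  -0.0124 -0.0007]
turn [-1.000e-02  0.000e+00 -1.308e+01] shift [ 0.0282 -0.0166 -0.0007]
turn [-1.000e-02  0.000e+00 -1.571e+01] shift [ 0.033  -0.0212 -0.0007]
turn [-1.000e-02  0.000e+00 -1.833e+01] shift [ 0.0375 -0.0262 -0.0007]
turn [-1.000e-02  0.000e+00 -2.096e+01] shift [ 0.0416 -0.0315 -0.0007]
turn [-1.000e-02  0.000e+00 -2.358e+01] shift [ 0.0452 -0.0371 -0.0007]
turn [-1.00e-02  0.00e+00 -2.62e+01] shift [ 0.0484 -0.0429 -0.0007]
turn [-1.000e-02  0.000e+00 -2.883e+01] shift [ 0.0511 -0.049  -0.0007]
turn [-1.000e-02  0.000e+00 -3.145e+01] shift [ 0.0534 -0.0553 -0.0007]
turn [-1.000e-02  0.000e+00 -3.408e+01] shift [ 0.0551 -0.0618 -0.0007]
turn [-1.00e-02 -0.00e+00 -3.67e+01] shift [ 0.0563 -0.0683 -0.0007]
```

View pics/s8.png

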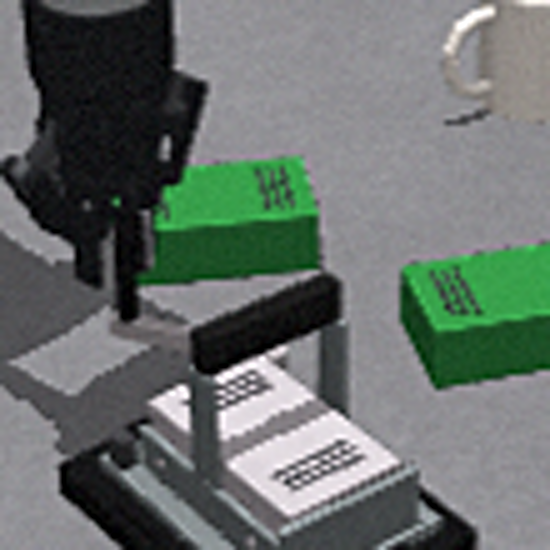

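The pin (~(127,280) in the crop) moves with the fingers. Continuing the arc.

Emit:
jog_arm(deltas=[[[0,0,-2.6],[0.0057,-0.0025,0],0.021],[[0,0,-5.2],[0.0117,-0.0053,0],0.021],[[0,0,-7.8],[0.0175,-0.0087,0],0.021],[[0,0,-10.5],[0.023,-0.0124,0],0.021],[[0,0,-13.1],[0.0282,-0.0166,0],0.021],[[0,0,-15.7],[0.033,-0.0212,0],0.021],[[0,0,-18.3],[0.0375,-0.0262,0],0.021],[[0,0,-21],[0.0416,-0.0315,0],0.021],[[0,0,-23.6],[0.0452,-0.0371,0],0.021],[[0,0,-26.2],[0.0484,-0.0429,0],0.021],[[0,0,-26.2],[0.0484,-0.0429,0],0.021]])

```text
t: 11.25
tool_pos: [0.5222, -0.0649, 0.0854]
tool_rot: [-2.54, 1.849, -0.001]
contact_force: [-0.2, -0.1, -0.2]
opening: 0.0212
```

```bash
python3 -c "
from h import *
st(); cx()
show('scene','s9',(190,130,300,240),5)
v=np.load('v.npy')
for k in range(20,25):
  q=v[4]+(1.571+.08-v[4])*k/24; p=c2w(v,pinp(q))[0]; p[2]=.086; delta(p,v[2]+q-np.pi/2-np.pi/4*k/24)
"
```

```text
t 11.25 q [-0.27 -0.05  1.97  0.    1.22  0.99] p [ 0.5222 -0.0649  0.0854] psi -1.258 F [-0.2 -0.1 -0.2] op 0.0212
cradle xy [-0.0811 -0.0342]
turn [-0.    0.01 -0.  ] shift [ 0.0004  0.0004 -0.0007]
turn [-0.    0.01 -2.63] shift [ 0.0055 -0.0038 -0.0007]
turn [-0.    0.01 -5.25] shift [ 0.0103 -0.0085 -0.0007]
turn [-0.    0.01 -7.88] shift [ 0.0147 -0.0135 -0.0007]
turn [-0.00e+00  1.00e-02 -1.05e+01] shift [ 0.0187 -0.0189 -0.0007]
```

View pics/s9.png

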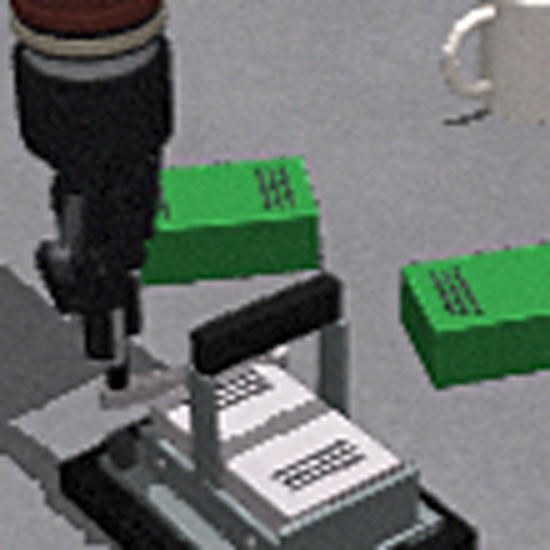

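Emit:
jog_arm(deltas=[[[0,0,-1.3],[0.003,-0.0019,0],0.021],[[0,0,-2.6],[0.0055,-0.0038,0],0.021],[[0,0,-4],[0.008,-0.006,0],0.021],[[0,0,-5.2],[0.0103,-0.0085,0],0.021],[[0,0,-6.6],[0.0125,-0.011,0],0.021],[[0,0,-7.9],[0.0147,-0.0135,0],0.021],[[0,0,-9.2],[0.0167,-0.016,0],0.021],[[0,0,-10.5],[0.0187,-0.0189,0],0.021],[[0,0,-10.5],[0.0187,-0.0189,0],0.021]])

```text
t: 12.05
tool_pos: [0.5457, -0.0768, 0.0853]
tool_rot: [-2.7, 1.607, 0.0]
contact_force: [-0.3, -0.5, 1.1]
opening: 0.021
```

```bash
python3 -c "
from h import *
st(); cx()
show('scene','s10',(190,130,300,240),5)
v=np.load('v.npy'); c,s=np.cos(v[2]),np.sin(v[2])
o=ctrl.get_obs(); delta(o['tool_pos']+np.array([c,s,0])*.004,psi(o))
"
```

```text
t 12.05 q [-0.27  0.01  1.91  0.    1.22  0.8 ] p [ 0.5457 -0.0768  0.0853] psi -1.074 F [-0.3 -0.5  1.1] op 0.021
cradle xy [-0.0549 -0.0368]
turn [-0.01 -0.01  0.  ] shift [ 0.0031 -0.0026  0.    ]
```

View pics/s10.png

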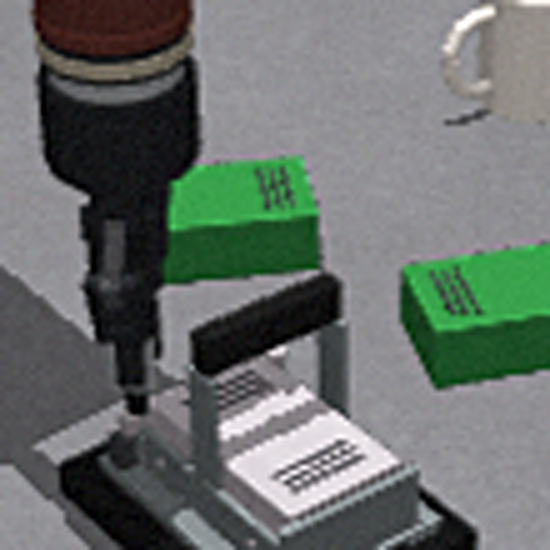

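Emit:
jog_arm(deltas=[[[0,0,0],[0.001,-0.001,0],0.021],[[0,0,0],[0.002,-0.0017,0],0.021],[[0,0,0],[0.003,-0.0026,0],0.021],[[0,0,0],[0.003,-0.0026,0],0.021]])

```text
t: 12.43
tool_pos: [0.5475, -0.0772, 0.0845]
tool_rot: [2.699, -1.608, -0.007]
contact_force: [-4.5, 2.9, 2.0]
opening: 0.0208
```

```bash
python3 -c "
from h import *
st(); cx()"
```

```text
t 12.43 q [-0.28  0.02  1.9   0.    1.22  0.8 ] p [ 0.5475 -0.0772  0.0845] psi -1.075 F [-4.5  2.9  2. ] op 0.0208
cradle xy [-0.0531 -0.0365]
```

Emit:
jog_arm(deltas=[[[0,0,0],[0.001,-0.001,0],0.021],[[0,0,0],[0.002,-0.0017,0],0.021],[[0,0,0],[0.002,-0.0017,0],0.021],[[0,0,0],[0.002,-0.0017,0],0.021]])

```text
t: 12.77
tool_pos: [0.5496, -0.0782, 0.0841]
tool_rot: [2.698, -1.608, -0.008]
contact_force: [-5.2, 2.1, 0.2]
opening: 0.0209
```

```bash
python3 -c "
from h import *
st(); cx()
show('scene','s11',(200,160,290,250),6.5,[c2w(np.load('v.npy'),pinp(1.571,z))[0] for z in (.085,.038)])"
```

```text
t 12.77 q [-0.28  0.03  1.89  0.    1.22  0.8 ] p [ 0.5496 -0.0782  0.0841] psi -1.075 F [-5.2  2.1  0.2] op 0.0209
cradle xy [-0.0507 -0.0367]
```

View pics/s11.png

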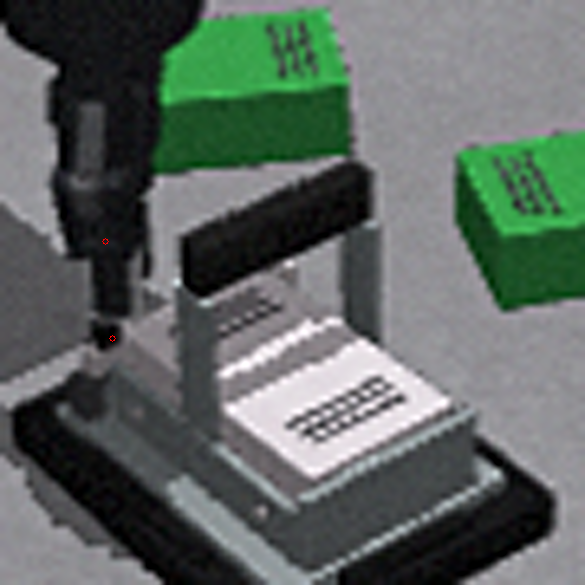

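Emit:
jog_arm(deltas=[[[0,0,0],[0.001,-0.001,0],0.021],[[0,0,0],[0.002,-0.0017,0],0.021],[[0,0,0],[0.003,-0.0025,0],0.021],[[0,0,0],[0.003,-0.0025,0],0.021],[[0,0,0],[0.003,-0.0025,0],0.021]])

```text
t: 13.23
tool_pos: [0.5515, -0.0784, 0.0836]
tool_rot: [2.698, -1.608, -0.017]
contact_force: [-9.9, 6.4, 4.0]
opening: 0.0212
```

```bash
python3 -c "
from h import *
st(); cx()"
```

```text
t 13.23 q [-0.28  0.04  1.89  0.    1.23  0.8 ] p [ 0.5515 -0.0784  0.0836] psi -1.075 F [-9.9  6.4  4. ] op 0.0212
cradle xy [-0.0489 -0.0361]
```

Emit:
jog_arm(deltas=[[[0,0,0],[-0.004,0.003,0],0.021],[[0,0,0],[-0.006,0.005,0],0.021],[[0,0,0],[-0.006,0.005,-0.01],0.021],[[0,0,0],[-0.006,0.005,-0.03],0.021],[[0,0,0],[-0.006,0.005,-0.06],0.021],[[0,0,0],[-0.006,0.005,-0.1],0.021],[[0,0,0],[-0.03,0.04,-0.13],0.05],[[0,0,0],[-0.05,0.07,-0.14],0.05],[[0,0,0],[-0.08,0.1,-0.14],0.05],[[0,0,0],[-0.1,0.12,-0.14],0.05],[[0,0,0],[-0.1,0.12,-0.14],0.05]])

```text
t: 14.15
tool_pos: [0.3985, -0.0487, 0.2265]
tool_rot: [-2.698, 1.608, -0.005]
contact_force: [0.1, -0.5, -0.2]
opening: 0.0497
```

```bash
python3 -c "
from h import *
st(); cx()
show('scene','s12',(190,160,300,268),5.5); show('top','t12',(230,150,330,240),6)"
```

```text
t 14.15 q [-0.31 -0.53  2.11 -0.    1.56  0.77] p [ 0.3985 -0.0487  0.2265] psi -1.075 F [ 0.1 -0.5 -0.2] op 0.0497
cradle xy [-0.2022 -0.064 ]
```

View pics/s12.png

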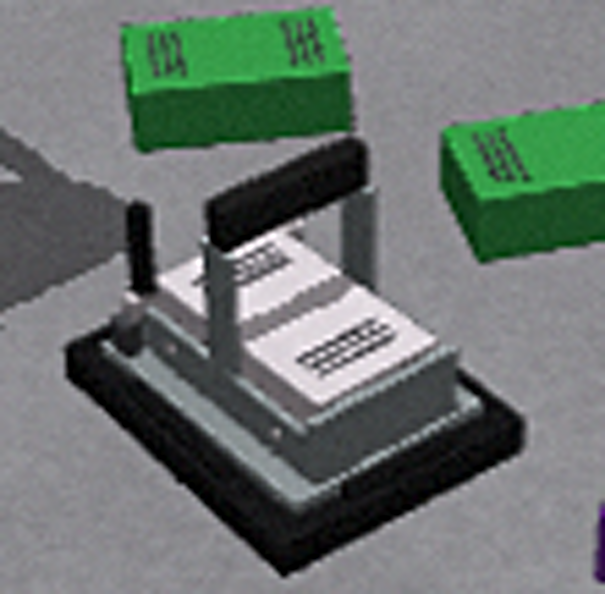

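View pics/t12.png

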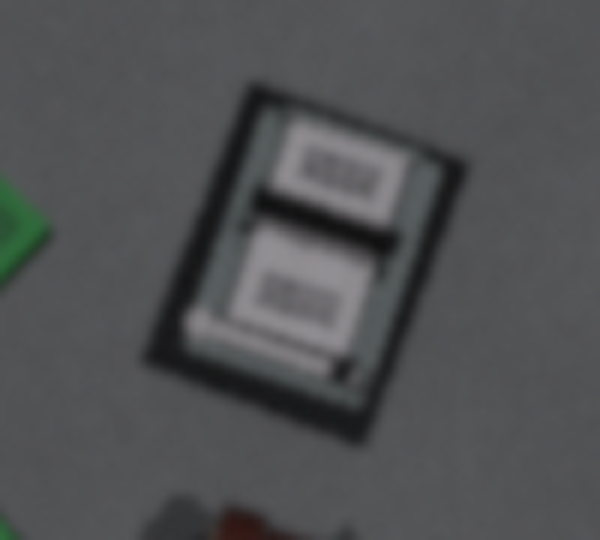

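```bash
cat > fit3.py <<'E'
import re
s=open("fit.py").read()
i=s.index("D=["); j=s.index("def res")
s=s[:i]+'''D=[("c",(.075,-.055,.008),"scene",S(294,505)),("c",(.075,.055,.008),"scene",S(485,405)),
("c",(.011,.042,.124),"scene",S(367,143)),("c",(-.003,-.042,.124),"scene",S(207,194)),("c",(.011,.042,.1),"scene",S(367,187)),
("m",(.06,-.035,.048),"scene",S(318,409)),("m",(.06,.035,.048),"scene",S(438,348)),
("m",(.06,.035,.048),"top",T(290,120)),("m",(.06,-.035,.048),"top",T(410,155)),("m",(-.06,.035,.048),"top",T(231,315)),
("c",(.004,.042,.124),"top",T(262,201)),("c",(.004,-.042,.124),"top",T(392,243)),
("p",(.085,.085),"scene",S(138,204)),("p",(.038,.085),"scene",S(142,291)),("p",(.085,.085),"top",T(338,376))]
'''+s[j:].replace("[.55,-.06,-.3,-.035,-.3,0,0]","[.61,-.06,-.36,.006,1.5,0,0]").replace("v.npy","v3.npy")
exec(s)
E
python3 fit3.py
```

```text
[ 0.6088 -0.0637 -0.3372  0.008   1.5441  0.      0.    ]
c (0.075, -0.055, 0.008) scene [-0.  -0.1]
c (0.075, 0.055, 0.008) scene [-0.5 -0.6]
c (0.011, 0.042, 0.124) scene [0.6 0.1]
c (-0.003, -0.042, 0.124) scene [-1.1  0.8]
c (0.011, 0.042, 0.1) scene [0.7 0.1]
m (0.06, -0.035, 0.048) scene [ 0.  -0.3]
m (0.06, 0.035, 0.048) scene [ 0.4 -0.8]
m (0.06, 0.035, 0.048) top [ 0.6 -0.6]
m (0.06, -0.035, 0.048) top [0.1 0.2]
m (-0.06, 0.035, 0.048) top [-1.1 -0.1]
c (0.004, 0.042, 0.124) top [-2.3 -1. ]
c (0.004, -0.042, 0.124) top [1.1 0.7]
p (0.085, 0.085) scene [-0.6  0.3]
p (0.038, 0.085) scene [-0.3 -0.7]
p (0.085, 0.085) top [ 0.9 -0.7]
handle [[ 0.61260972 -0.06507134  0.132     ]] pin [[ 0.53595656 -0.07737016  0.105     ]] modface [[ 0.55979526 -0.04655236  0.048     ]]
```

```bash
python3 -c "
from h import *
delta([.6126,-.0651,.2265],-.34)"
```

```text
turn [ -0.1   -0.28 -42.1 ] shift [ 0.1136 -0.178   0.0015]
```

Emit:
jog_arm(deltas=[[[0,0,-5],[0.014,-0.022,0],0.06],[[0,0,-10],[0.028,-0.044,0],0.06],[[0,0,-15],[0.042,-0.066,0],0.06],[[0,0,-20],[0.056,-0.088,0],0.06],[[0,0,-25],[0.07,-0.11,0],0.06],[[0,0,-30],[0.084,-0.132,0],0.06],[[0,0,-36],[0.098,-0.154,0],0.06],[[-0.1,-0.3,-42.1],[0.1136,-0.178,0.001],0.06],[[-0.1,-0.3,-42.1],[0.1136,-0.178,0.001],0.06],[[-0.1,-0.3,-42.1],[0.1136,-0.178,0.001],0.06]])

```text
t: 15.08
tool_pos: [0.6143, -0.0654, 0.2229]
tool_rot: [-3.095, 0.533, 0.011]
contact_force: [-0.0, -0.1, -0.1]
opening: 0.06
```

```bash
python3 -c "
from h import *
st(); delta([.6126,-.0651,.112],-.34)"
```

```text
t 15.08 q [-0.23  0.05  1.63  0.    1.47  0.11] p [ 0.6143 -0.0654  0.2229] psi -0.341 F [-0.  -0.1 -0.1] op 0.06
turn [ 0.01  0.42 -0.05] shift [-0.0009  0.0003  0.1109]
```

Emit:
jog_arm(deltas=[[[0,0.4,0],[-0.001,0,0.02],0.06],[[0,0.4,0],[-0.001,0,0.04],0.06],[[0,0.4,0],[-0.001,0,0.055],0.06],[[0,0.4,0],[-0.001,0,0.065],0.06],[[0,0.4,0],[-0.001,0,0.065],0.06]])

```text
t: 15.5
tool_pos: [0.6095, -0.0641, 0.1565]
tool_rot: [-3.096, 0.533, 0.005]
contact_force: [-1.0, 0.3, -0.5]
opening: 0.0596
```

```bash
python3 -c "
from h import *
st(); delta([.6126,-.0651,.112],-.34)
show('scene','s13',(190,100,310,230),4.5)"
```

```text
t 15.5 q [-0.23  0.08  1.71 -0.    1.35  0.11] p [ 0.6095 -0.0641  0.1565] psi -0.341 F [-1.   0.3 -0.5] op 0.0596
turn [ 0.02  0.17 -0.04] shift [ 0.0034 -0.0001  0.0445]
```

View pics/s13.png

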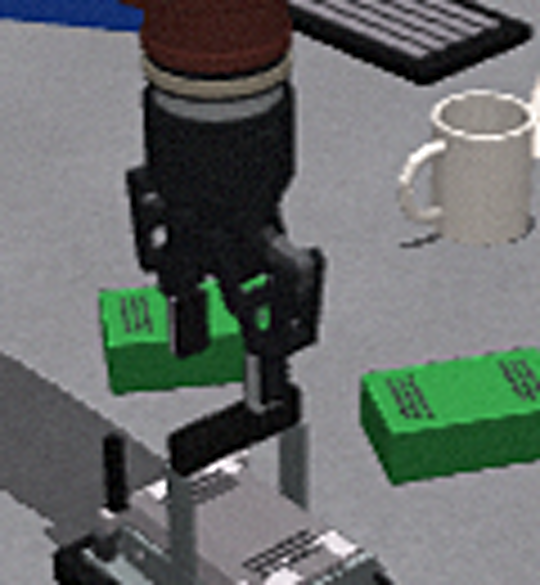

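Emit:
jog_arm(deltas=[[[0,0.2,0],[0.003,0,0.004],0.06],[[0,0.2,0],[0.003,0,0.012],0.06],[[0,0.2,0],[0.003,0,0.022],0.06],[[0,0.2,0],[0.003,0,0.032],0.06],[[0,0.2,0],[0.003,0,0.04],0.06],[[0,0.2,0],[0.003,0,0.044],0.06],[[0,0.2,0],[0.003,0,0.044],0.06]])

```text
t: 16.13
tool_pos: [0.613, -0.0651, 0.1132]
tool_rot: [3.096, -0.531, 0.003]
contact_force: [-0.6, 0.2, -0.5]
opening: 0.0602
```

```bash
python3 -c "
from h import *
st(); delta([.6126,-.0651,.112],-.34)
show('scene','s14',(190,120,310,240),5)"
```

```text
t 16.13 q [-0.23  0.13  1.73 -0.    1.28  0.11] p [ 0.613  -0.0651  0.1132] psi -0.34 F [-0.6  0.2 -0.5] op 0.0602
turn [ 0.01 -0.1   0.01] shift [-0.0004  0.0001  0.0012]
```

View pics/s14.png

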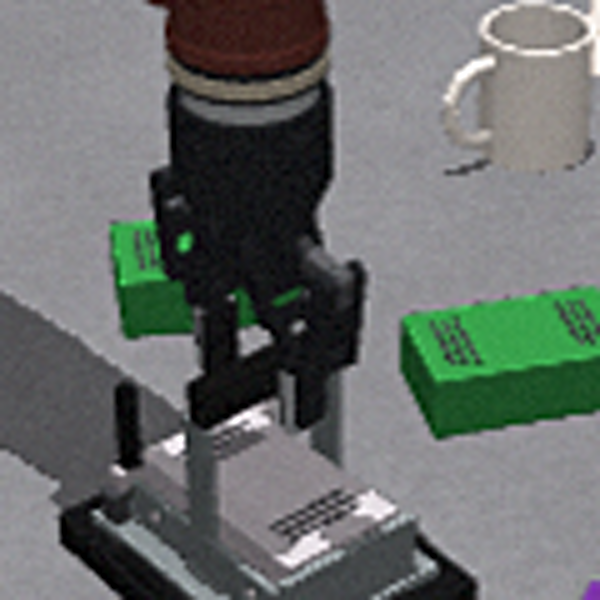

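The bar lies between the fingers. Closing with 80 N.

Emit:
jog_arm(deltas=[[[0,0,0],[0,0,0.001],0.04],[[0,0,0],[0,0,0.001],0.02],[[0,0,0],[0,0,0.001],0.01],[[0,0,0],[0,0,0.001],0],[[0,0,0],[0,0,0.001],0],[[0,0,0],[0,0,0.001],0],[[0,0,0],[0,0,0.001],0],[[0,0,0],[0,0,0.001],0]], squeeze=80)

```text
t: 16.85
tool_pos: [0.6148, -0.0656, 0.1151]
tool_rot: [3.096, -0.531, 0.011]
contact_force: [1.8, -0.2, 2.4]
opening: 0.0129
```

Emit:
jog_arm(deltas=[[[0,0,0],[0,0,-0.001],0],[[0,0,0],[0,0,-0.003],0],[[0,0,0],[0,0,-0.005],0],[[0,0,0],[0,0,-0.008],0],[[0,0,0],[0,0,-0.012],0],[[0,0,0],[0,0,-0.012],0],[[0,0,0],[0,0,-0.012],0]])

```text
t: 17.43
tool_pos: [0.6141, -0.0654, 0.1264]
tool_rot: [3.096, -0.531, 0.008]
contact_force: [1.3, 0.0, -7.6]
opening: 0.0129
```

```bash
python3 -c "
from h import *
st()
show('scene','s15',(190,120,310,270),4)"
```

```text
t 17.43 q [-0.23  0.12  1.73 -0.    1.29  0.11] p [ 0.6141 -0.0654  0.1264] psi -0.34 F [ 1.3  0.  -7.6] op 0.0129
```

View pics/s15.png

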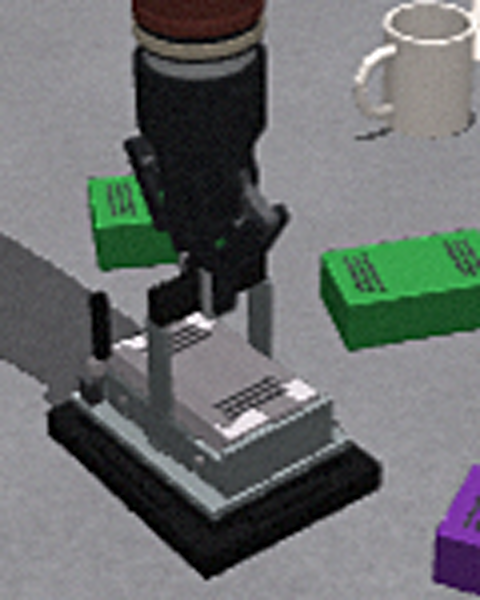

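Emit:
jog_arm(deltas=[[[0,0,0],[0,0,-0.004],0],[[0,0,0],[0,0,-0.012],0],[[0,0,0],[0,0,-0.022],0],[[0,0,0],[0,0,-0.032],0],[[0,0,0],[0,0,-0.042],0],[[0,0,0],[0,0,-0.052],0],[[0,0,0],[0,0,-0.062],0],[[0,0,0],[0,0,-0.072],0],[[0,0,0],[0,0,-0.081],0],[[0,0,0],[0,0,-0.086],0],[[0,0,0],[0,0,-0.088],0],[[0,0,0],[0,0,-0.088],0]])

```text
t: 18.48
tool_pos: [0.614, -0.0653, 0.215]
tool_rot: [3.096, -0.531, 0.009]
contact_force: [-1.4, -0.2, -7.8]
opening: 0.0131
```

Emit:
jog_arm(deltas=[[[0,0,0],[0,0,0],0],[[0,0,0],[0,0,0],0],[[0,0,0],[0,0,0],0],[[0,0,0],[0,0,0],0],[[0,0,0],[0,0,0],0],[[0,0,0],[0,0,0],0],[[0,0,0],[0,0,0],0],[[0,0,0],[0,0,0],0]])

```text
t: 19.15
tool_pos: [0.6137, -0.0653, 0.2143]
tool_rot: [3.096, -0.531, 0.008]
contact_force: [-0.0, 0.2, -7.0]
opening: 0.0126
```

```bash
python3 -c "
from h import *
st()
show('scene','s16',(180,90,310,270),3.3)
show('top','t16',(220,140,340,240),5)"
```

```text
t 19.15 q [-0.23  0.04  1.65 -0.    1.44  0.11] p [ 0.6137 -0.0653  0.2143] psi -0.34 F [-0.   0.2 -7. ] op 0.0126
```

View pics/s16.png

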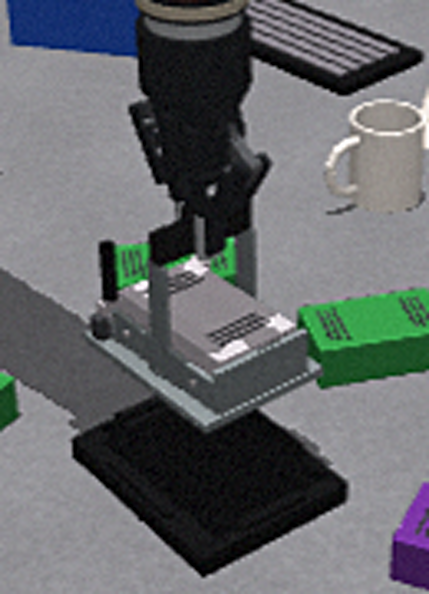

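View pics/t16.png

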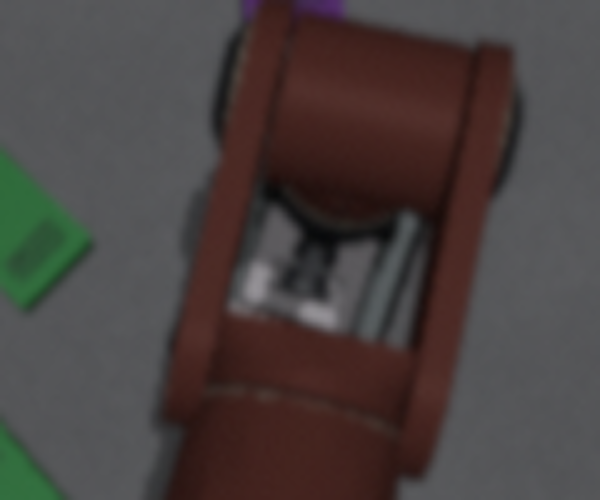

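```bash
python3 -c "
from h import *
st(); print(job.finish_job())"
```

```text
t 19.25 q [-0.23  0.04  1.65 -0.    1.44  0.11] p [ 0.6138 -0.0653  0.2144] psi -0.34 F [ 0.2 -0.3 -6.9] op 0.0125
the job is handed in; nothing more can be done
None
```

I pushed the module home and swung the latch bar shut. I then lifted the cradle about 10 cm straight up by its handle bar and handed the job in at t ≈ 19.3 s while still holding it. The hand-in reports no verdict.

- **Module:** I stopped pushing when it met a solid stop at about 15 N. Fits to the images afterwards put its origin at 8 mm in the cradle, where home is 6 mm. I read that as fully home, since the fits are only good to 2–3 mm.
- **Latch:** It stopped against about 12 N. The image fit read 1.54 rad, just short of the 1.571 rad stop. It still looked shut in the last picture of the lift.
- **Lift:** The wrist force is a steady 7 N, about the weight of the loaded cradle. The grip is closed at 12.5 mm on the 14 mm bar with 80 N, and the cradle looked level, steady and clear of the dock. I judged level by eye and did not measure it.
- **Bystanders:** I kept the arm away from the carton, mug and meter. I did not measure their positions again at the end.

No check failed. The dock corners fitted a little worse than the rest, by up to about 2.5 pixels.

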